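# Hold up the sprung flap and slide the balm tin home under it

### The job

Press the paddle of the coding bay's sprung flap down with one fingertip so that the flap stays up, and meanwhile, with the other fingertip, push the lidded tin along its channel and under the raised flap until it is fully home against the back stop; then draw back and let the flap spring down onto the tin's lid. Only push the tin: it must stay flat on the table, never lifted or tipped, and neither bump the flap nor have the flap come down on it before it is home. Leave the other tins and the jar where they stand.

Things in the scene. Friction and masses are not known exactly. Their poses are not given: they have to be found in the camera images.
- bay: Steel coding bay, fixed to the table, place and yaw vary. Origin: on the table, mid-channel, level with the front edge of the flap plate. x: the way the tin is pushed in; y: across, towards the paddle; z up. Channel: bare table between two rails 74 mm apart, 14 mm high, 4 mm thick, from x = -140 to 50 mm. Beyond the back stop, x = 70 to 130 mm, a grey coding head 55 mm high, 90 mm wide.
- back_stop (a point): Foot of the front face of the back stop, mid-channel, at bay x = 47 mm on the table; the stop is 20 mm high and spans the channel.
- tin: The round aluminium tin with its lid on, 70 mm in diameter, 24 mm high, about 85 g, the only thing in the channel, in front of the flap. Origin: centre of its underside, z up. It slides on the table between the rails with 2 mm of play on each side.
- tin_home (a point): Where the tin's origin is when the tin touches the back stop (bay x = 12 mm, y = 0, on the table); axes as the bay's. The rear 23 mm of the tin then still stick out in front of the flap.
- flap: Sprung steel rocker: flap plate on the channel side, paddle on the other (+y). Origin on its hinge line: parallel to bay x, at bay y = 47 mm, 30 mm high. Axes as the bay's when shut; opening turns it about the bay's -x, up to 0.72 rad. Pressing the paddle down raises the plate; a spring shuts it (about 3 N at the paddle's middle when shut, 6 N open). Fingertips may slide along the paddle.
- flap_edge (a point): Middle of the front edge of the flap plate (moves with the flap), 36 mm from the hinge line. The plate is 4 mm thick, from bay x = 0 to 45 mm, and reaches 72 mm from the hinge line across the channel; shut, it slopes down by 22 degrees and blocks the tin.
- paddle_mid (a point): Middle of the paddle's upper face (moves with it), 45 mm from the hinge line. The paddle is flat, 105 mm along the channel (bay x = -105 to 0), 15 to 77 mm from the hinge line. Shut: this point 43 mm high, outer edge 62 mm high. At 0.65 rad the paddle is level, 12 mm high, this point at bay y = 92 mm; at the end stop 9 mm. Below 16 mm the flap clears the tin well.
- flap_pad (a point): Centre of the lower face of the black rubber pad (18 mm across) under the flap plate, at bay x = 22 mm, about mid-channel. 4 mm above the table when shut, 35 mm with the paddle level, 24 mm when resting on the tin's lid.
- empty_tin: Bystander: open empty tin, 60 mm in diameter, 20 mm high. Origin: centre of its underside.
- filled_tin: Bystander: open tin filled with set balm, 60 mm in diameter, 20 mm high. Origin: centre of its underside.
- jar: Bystander: small jar with a cap, 48 mm in diameter, 55 mm high. Origin: centre of its underside.
Not all that is in view belongs to the job. What is shaped like the tin but purple is not meant.

How it is judged:
On the way, in this order (a step that is already met when the one before it is completed fails the run):
1. a finger holds the flap up while the tin is still outside (height (world z) of flap_pad above 0.028 m and contact force between the fingers and flap above 0.5 N and x of tin in the frame of tin_home below -0.03 m), for 0.2 s.
2. the tin is home under the flap, which a finger still holds up off it (x of tin in the frame of tin_home above -0.003 m and height (world z) of flap_pad above 0.0255 m and contact force between the fingers and flap above 0.5 N and contact force between flap and tin below 0.3 N), for 0.1 s.
At the end, for the whole second after the job is handed in: The tin stands flat and still, within 3 mm of the back stop, and the flap's pad rests on its lid (over 0.5 N); the bystanders are within 15 mm of where they stood (x of tin in the frame of tin_home between -0.003 and 0.003 m and horizontal distance between tin and tin_home below 0.005 m and angle between tin's own z axis and vertical below 0.05 rad and linear speed of tin below 0.02 m/s and contact force between flap and tin above 0.5 N and height (world z) of flap_pad below 0.0265 m and distance of each of empty_tin, filled_tin, jar from where it was at the start of the episode below 0.015 m); the robot touches nothing.
It fails at once if the tin is lifted over 5 mm or tipped (height (world z) of tin above 0.005 m or angle between tin's own z axis and vertical above 0.15 rad).
It fails at once if the tin bumps the flap or the flap comes down on it (over 2 N) before it is home (contact force between flap and tin above 2 N and x of tin in the frame of tin_home below -0.006 m).
It fails at once if a bystander is moved over 15 mm (distance of any of empty_tin, filled_tin, jar from where it was at the start of the episode above 0.015 m).
It also fails if it takes over 51 s, if anything falls off the work surface, if the arm or the gripper's body presses on something with over 40 N, if the wrist force passes 120 N, or if a joint passes its speed limit or range.

### The arm

A 6-joint arm with a two-finger parallel gripper is mounted at the origin on the work surface. World frame = base frame: x ahead of the robot, y to its left, z up, the work surface at z = 0. Lengths are in m, angles in rad, forces in N, time in s.
With the tool pointing down it reaches from about 0.35 to 0.85 m from the base axis. Payload 8.1 kg.
Tool frame: the origin (TCP) lies midway between the tips of the shut fingers; the grasp point (between the pads) lies 19 mm behind it (robot.tcp_to_grasp is the distance from the TCP to the grasp point, in m); x points along the fingers, y is the direction in which the jaws open and shut, and the axes are right-handed (so a half turn about x gives the same grasp; the last joint's range is limited). The gripper opens to 93 mm and grips with 3 to 60 N. Pads are 15 mm wide; open, the fingers measure 128 mm over their backs; the gripper's body (75 mm by 188 mm) begins 65 mm behind the grasp point.
Start: joints at [-1.378, 0.13, 1.488, -0, 1.523, -0.085], TCP at [0.165, -0.577, 0.219] pointing down, gripper open.
Joint ranges: [-2.96, 2.96], [-0.89, 2.26], [0.02, 2.5], [-1.34, 4.48], [0, 2.73], [-2.66, 2.66]. Speed limits (rad/s): [2.39, 2.39, 2.79, 3.14, 3.14, 3.14].

### API

Orientations are given as a rotation vector (axis times angle).
In Python, from plant import robot gives the robot as it stands.
- The arm moves only by the tool play_rows, never from a script. Its argument "plan" is a list of rows, each an object with "slide": the shift along the world's x, y, z as a fraction of full scale, a list of three; "roll": the turn about the world's z as a fraction of full scale; "fingers": the gripper command: -1 is shut, 1 is fully open, values between are in proportion. A call has 1 to 20 rows; each row shifts and turns the commanded pose from where the row before left it; what a row does not reach is not made up. Full scale, the value 1, is 30 mm for a shift and 8 degrees for a turn. A row lasts 1/8 s, in which the tool goes at most 62.5 mm and 10.7 degrees, less where a joint would pass 70% of its speed; a pose out of reach is approached as far as the arm can. A call with a number of a shift or a turn outside -1 to 1 is refused whole. A call with a gripper value outside its range is refused whole. The fingers move at their own pace and stop on an object; "squeeze" is the grip in N (left out, the last holds). Time passes only in rows, so rows that do not move let the fingers close. It gives the time, the measured TCP pose, the force and the opening at its end, in the units of the state.
- robot.read_state(): the state, without advancing time (a new reading comes with each control period).
- robot.read_camera(name): name is "side" or "top" or "wrist"; returns the picture (400x640x3 uint8, red, green, blue); there is no depth.
- robot.get_calibration(name): a dict with "fx", "fy", "cx", "cy" (pixels), "R" (3x3) and "t" (3): a world point X has camera coordinates R X + t; the wrist camera has in their place "T_tool_cam" (4x4, takes a point from camera to tool coordinates, whose origin is the TCP and whose axes are the tool frame's). Camera axes: x right, y down, z forward; pixel columns grow to the right and rows downward; lengths in m; the calibration is good to about 2 mm. A picture is of the moment at which its call begins: read the wrist's pose just before it. get_calibration takes no time and is no camera call.
- robot.close_job(): hands the job in, once; it reports no verdict.
Trained networks look in the newest picture that a camera, given by its name, has taken for a name from the list of things; names that differ only in an ending like _2 or _b are one class to them, and where a whole thing is asked for, a point or a joint stands for the part that bears it (a point fixed in the world has none). Each returns a list of dicts, best first, with "p" (0 to 1); they miss things now and then, are a little off and sometimes report something else, mostly with a low value. They report only what shows in the picture. A call takes as long as a camera call. They do not tell look-alikes from the thing itself.
- robot.boxes_of(camera, target): "extent" ([centre column, centre row, width, height] in pixels, round what is visible of it).
- robot.regions_of(camera, target): "region" (400x640 bool, what is visible of it) and "extent" ([centre column, centre row, width, height] in pixels, round what is visible of it).
- robot.mark_of(camera, target): "point" ([column, row] in pixels: a listed point, or the origin of a listed thing).
The state is a dict: "t": time; "q": joint angles; "dq": joint speeds; "joint_torque": joint torques, N m; "tool_pos": TCP position; "orientation": TCP orientation; "force": force on the tool from outside, world axes, zero at the start; "wrist_torque": the same for the moment, N m; "opening": finger opening in m.
Only numpy, scipy, OpenCV 4.12 (cv2) and the standard library are available. Lean on these libraries where they do the work, as an engineer would, in place of code of your own. Each camera call takes 0.05 s, during which the arm holds its last target.

## Working session

There is one attempt and no reset: what is moved stays moved. The work goes in short steps, Python scripts to look and compute and a tool call to move; the robot and the scene stay as the last step left them, time stands still between calls to the robot, and variables do not carry over. Pictures are saved under pics/ and viewed, and the job is handed in when it is done.

Besides the shell and the picture viewer there is one more tool, called after "Request:" by a JSON object that holds its "fn" and its "kwargs". play_rows: Moves the arm, as the interface text tells. Its arguments: {"type":"object","properties":{"plan":{"type":"array","items":{"type":"object","properties":{"slide":{"type":"array","items":{"type":"number","minimum":-1,"maximum":1}},"roll":{"type":"number","minimum":-1,"maximum":1},"fingers":{"type":"number"}}}},"squeeze":{"type":"number"}},"required":["plan"]}

```bash
ls; mkdir -p pics; python3 - <<'E'
from plant import robot
import cv2
for n in ("top","side"):
    im=robot.read_camera(n); cv2.imwrite(f"pics/{n}0.png",im[:,:,::-1])
    c=robot.get_calibration(n); print(n,c)
    for k in ("bay","tin","flap","empty_tin","filled_tin","jar"):
        r=robot.boxes_of(n,k); print(k,[( [round(float(v)) for v in d["extent"]],round(float(d["p"]),2)) for d in r][:3])
    for k in ("back_stop","tin","tin_home","flap","flap_edge","paddle_mid","bay"):
        r=robot.mark_of(n,k); print(k,[( [round(float(v),1) for v in d["point"]],round(float(d["p"]),2)) for d in r][:3])
print(robot.get_calibration("wrist")); print(robot.read_state())
E
```

```text
pics
top {'fx': 438.1274091023277, 'fy': 438.1274091023277, 'cx': 313.29086938498205, 'cy': 203.65557974084055, 'R': array([[-0.00389011, -0.99986814, -0.01576581],
       [-0.98777067,  0.00629947, -0.15578643],
       [ 0.1558652 ,  0.01496698, -0.98766494]]), 't': array([-0.06750602,  0.57458415,  0.69388   ])}
bay [([231, 191, 115, 161], 0.56)]
tin [([221, 202, 96, 88], 0.71), ([202, 312, 44, 46], 0.7), ([252, 225, 38, 40], 0.69)]
flap [([220, 204, 95, 85], 0.8), ([253, 226, 38, 36], 0.22)]
empty_tin [([320, 172, 30, 36], 0.23)]
filled_tin [([320, 171, 34, 36], 0.79)]
jar [([317, 234, 28, 27], 0.71)]
back_stop []
tin [([312.7, 294.8], 0.94), ([201.4, 310.3], 0.57), ([256.7, 229.0], 0.56)]
tin_home [([253.6, 187.1], 0.63), ([225.8, 188.6], 0.61)]
flap []
flap_edge [([249.0, 190.4], 0.74)]
paddle_mid [([195.3, 213.4], 0.89)]
bay [([258.7, 189.0], 0.79)]
side {'fx': 362.35198975437845, 'fy': 362.35198975437845, 'cx': 320.04777198878, 'cy': 197.0427103021746, 'R': array([[ 0.93163023, -0.36311776, -0.01451219],
       [-0.26930668, -0.66302971, -0.6984737 ],
       [ 0.24400619,  0.6
[... 1113 characters left out ...]
00000000e+00,
         1.00000000e+00]])}
{'t': 1.4, 'q': array([-1.37837706e+00,  1.30392248e-01,  1.48819347e+00, -2.69644978e-05,
        1.52300056e+00, -8.53954450e-02]), 'dq': array([4.64396808e-04, 1.54934859e-04, 9.55761421e-04, 6.39173991e-04,
       6.44186594e-04, 8.28079348e-05]), 'joint_torque': array([-2.06700324e-04, -5.59758782e+01, -4.92046738e+01,  7.65906880e-02,
        2.25941447e-02, -1.49631774e-05]), 'tool_pos': array([ 0.16456854, -0.57699708,  0.21864344]), 'orientation': array([ 2.07262286,  0.28976577, -2.07267844]), 'force': array([0.50348033, 0.06598846, 0.34366402]), 'wrist_torque': array([ 0.02825986, -0.04043582,  0.02106879]), 'opening': 0.09282638208672356}
```

```bash
python3 - <<'E'
import cv2
for n,(a,b,c,d) in {"top":(140,110,360,275),"side":(190,90,410,255)}.items():
    im=cv2.imread(f"pics/{n}0.png"); cv2.imwrite(f"pics/{n}0c.png",cv2.resize(im[b:d,a:c],None,fx=3.6,fy=3.6,interpolation=cv2.INTER_CUBIC))
E
```

```text
(no output)
```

View pics/top0.png

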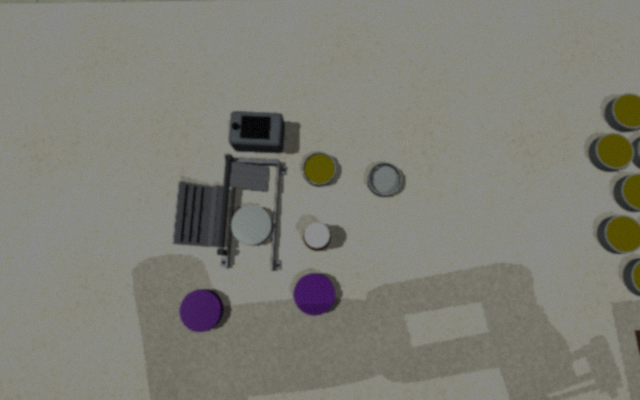

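View pics/side0.png

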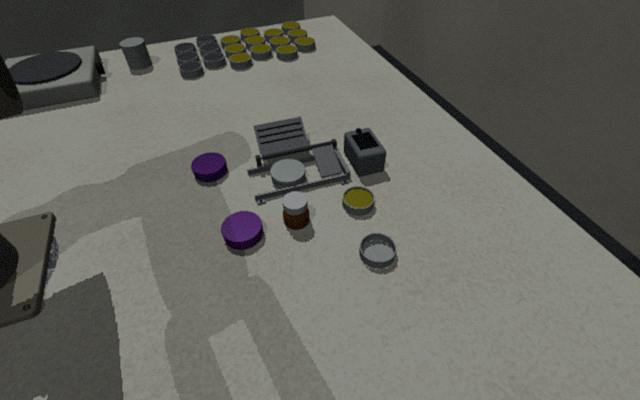

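```bash
sleep 1
```

```text
(no output)
```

View pics/top0c.png

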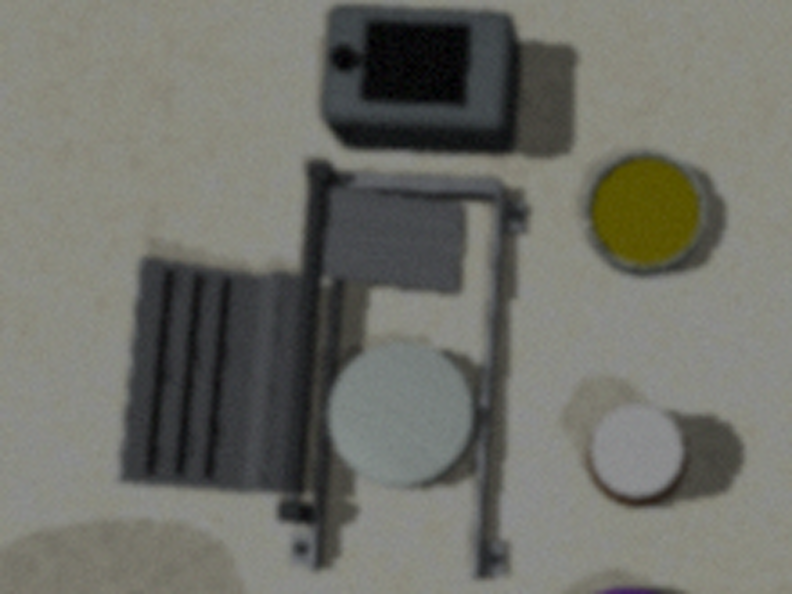

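View pics/side0c.png

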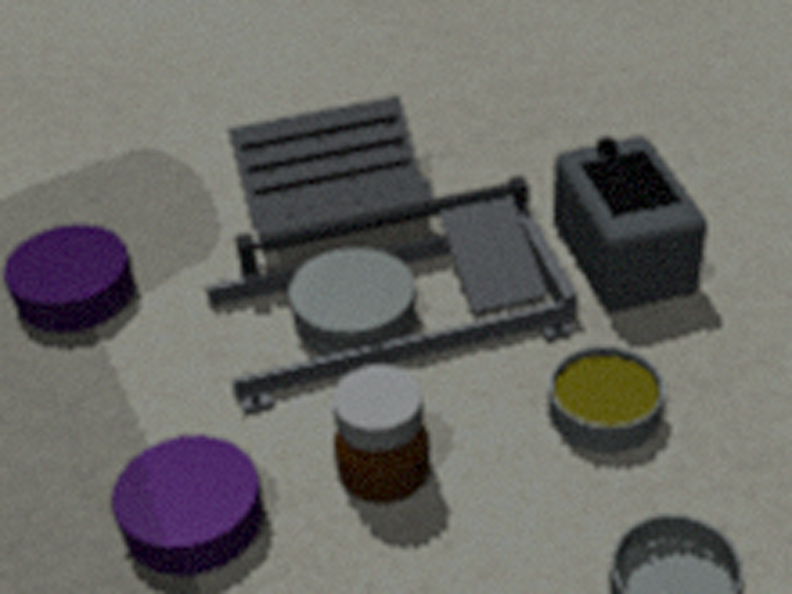

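The tin meant is the bare aluminium disc in the channel: top (251,225), side (287,175). The look-alikes at top (201,310) and (314,294) are purple and stand outside the channel. The crops confirm this. Next I fit the bay pose from corners in both views.

```bash
cat > h.py <<'E'
import numpy as np, cv2
from scipy.optimize import least_squares
from scipy.spatial.transform import Rotation as Ro
def proj(c,X):
    p=np.atleast_2d(X)@c["R"].T+c["t"]; return np.c_[c["fx"]*p[:,0]/p[:,2]+c["cx"],c["fy"]*p[:,1]/p[:,2]+c["cy"]]
def ray(c,uv,z):
    d=c["R"].T@np.array([(uv[0]-c["cx"])/c["fx"],(uv[1]-c["cy"])/c["fy"],1]); o=-c["R"].T@c["t"]
    return o+d*(z-o[2])/d[2]
def b2w(p,X):
    X=np.atleast_2d(X).astype(float); c,s=np.cos(p[2]),np.sin(p[2])
    return np.c_[p[0]+c*X[:,0]-s*X[:,1],p[1]+s*X[:,0]+c*X[:,1],X[:,2]]
def w2b(p,X):
    X=np.atleast_2d(X); c,s=np.cos(p[2]),np.sin(p[2]); d=X[:,:2]-np.array(p[:2])
    return np.c_[c*d[:,0]+s*d[:,1],-s*d[:,0]+c*d[:,1]]
def flap(r,off,a):  # a=0.65 shut angle paddle; returns y,z
    return 47+r*np.cos(a)-off*np.sin(a),30+r*np.sin(a)+off*np.cos(a)
E
python3 - <<'E'
from h import *
from plant import robot
ct,cs=robot.get_calibration("top"),robot.get_calibration("side")
y,z=flap(77,-18,.65); 
f=lambda u,v,a,b:(u/3.6+a,v/3.6+b)
T=[((-105,y,z),(123,481)),((0,y,z),(145,259)),((130,45,55),(328,6)),((130,-45,55),(519,10)),((-140,-41,14),(476,576)),((-140,-37,14),(494,576))]
T[4]=((-140,-37,14),(477,577)); T[5]=((-140,-41,14),(493,577))
S=[((-105,y,z),(230,129)),((0,y,z),(400,97)),((70,-45,55),(616,247)),((130,-45,55),(705,221)),((70,45,55),(556,156)),((-140,-41,14),(238,393))]
def res(p):
    r=[]
    for c,L,a,b,in((ct,T,140,110),(cs,S,190,90)):
        for X,uv in L: r.append(proj(c,b2w(p,np.array(X)/1000))[0]-f(*uv,a,b))
    return np.ravel(r)
p0=[.5,.15,0]
s=least_squares(res,p0,loss='soft_l1'); print(s.x, s.x[2]*57.3); print(res(s.x).reshape(-1,2).round(1))
p=s.x; np.save("bay.npy",p)
for c,uv in((ct,f(401,412,140,110)),(cs,f(352,286,190,90))):
    w=ray(c,uv,.024); print("tin",w,w2b(p,w)*1000)
for n,c in(("top",ct),("side",cs)):
    im=cv2.imread(f"pics/{n}0.png")
    im=cv2.resize(im,None,fx=4,fy=4,interpolation=cv2.INTER_CUBIC)
    def L(*P):
        q=((proj(c,b2w(p,np.array(P)/1000))+.5)*4-.5).astype(int); cv2.polylines(im,[q],False,(0,0,255),1)
    for sg in(1,-1):
        for w in(37,41): L((-140,sg*w,14),(50,sg*w,14))
    L((47,-37,20),(47,37,20))
    L((70,45,55),(130,45,55),(130,-45,55),(70,-45,55),(70,45,55))
    yi,zi=flap(15,-18,.65); L((-105,yi,zi),(-105,y,z),(0,y,z),(0,yi,zi),(-105,yi,zi))
    u=w2b(p,ray(ct,f(401,412,140,110),.024))[0]*1000
    L(*[(u[0]+35*np.cos(t),u[1]+35*np.sin(t),24) for t in np.linspace(0,6.283,40)])
    a,b=(160,100) if n=="top" else (225,100)
    cv2.imwrite(f"pics/fit_{n}.png",im[b*4:b*4+600,a*4:a*4+700])
st=robot.read_state(); print(Ro.from_rotvec(st["orientation"]).as_matrix().round(3))
for k in("empty_tin","filled_tin","jar"):
    print(k)
E
```

```text
[ 0.60538143  0.0297787  -0.04682449] -2.683043271206161
[[ 1.5  0.5]
 [ 1.1 -0.9]
 [ 1.1 -1.9]
 [ 0.1 -1.2]
 [ 0.7 -0.1]
 [-1.5  0. ]
 [-1.5  0.1]
 [-0.8 -0.5]
 [-1.3 -0.8]
 [ 2.4 -0.2]
 [-1.6 -1.6]
 [-1.7 -1.7]]
tin [0.54187023 0.03671069 0.024     ] [[-63.7660493    3.95159519]]
tin [0.54341241 0.0363917  0.024     ] [[-62.21063154   3.70514907]]
[[-0.     0.274 -0.962]
 [-0.    -0.962 -0.274]
 [-1.     0.     0.   ]]
empty_tin
filled_tin
jar
```

```bash
sleep 2
```

```text
(no output)
```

View pics/fit_top.png

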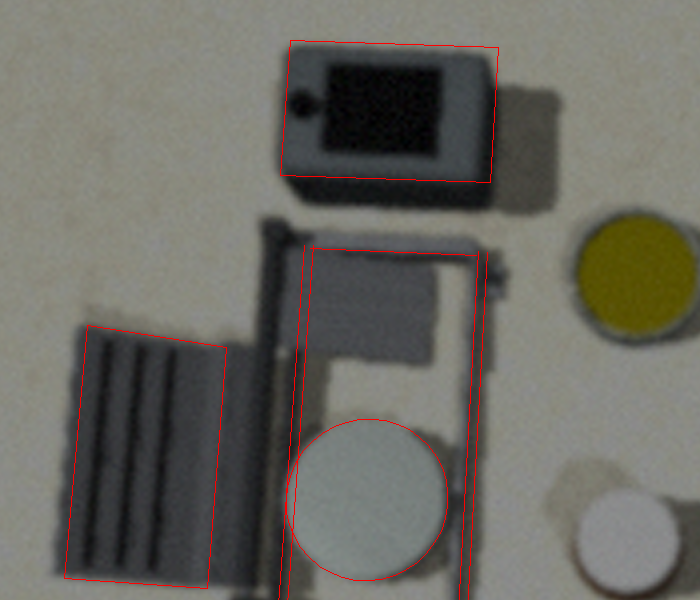

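View pics/fit_side.png

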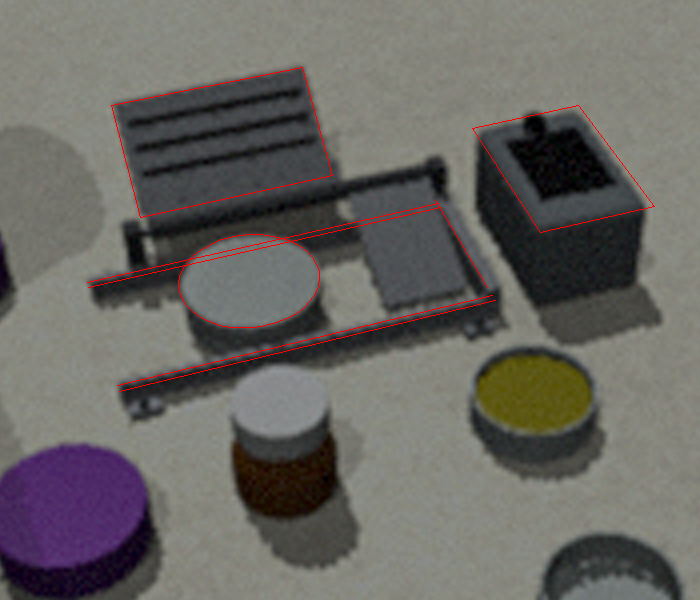

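The fit is good to about 3 mm. The tin must lie within ±2 mm across the channel, so I shift the bay by +3 mm in y. That puts the bay at about (0.605, 0.033), yaw -2.7°, and the tin at bay x ≈ -63. I now move above the start pose, with the paddle finger leading by 10°.

Request:
{"fn": "play_rows", "kwargs": {"plan": [{"slide":[0.5,1,0],"roll":-0.2,"fingers":0.785},{"slide":[0.5,1,0],"roll":-0.2,"fingers":0.785},{"slide":[0.5,1,0],"roll":-0.2,"fingers":0.785},{"slide":[0.5,1,0],"roll":-0.2,"fingers":0.785},{"slide":[0.5,1,0],"roll":-0.2,"fingers":0.785},{"slide":[0.5,1,0],"roll":-0.2,"fingers":0.785},{"slide":[0.5,1,0],"roll":-0.2,"fingers":0.785},{"slide":[0.5,1,0],"roll":-0.2,"fingers":0.785},{"slide":[0.5,1,0],"roll":-0.2,"fingers":0.785},{"slide":[0.5,1,0],"roll":-0.2,"fingers":0.785},{"slide":[0.5,1,0],"roll":-0.2,"fingers":0.785},{"slide":[0.5,1,0],"roll":-0.2,"fingers":0.785},{"slide":[0.5,1,0],"roll":-0.2,"fingers":0.785},{"slide":[0.5,1,0],"roll":-0.2,"fingers":0.785},{"slide":[0.5,1,0],"roll":-0.2,"fingers":0.785},{"slide":[0.5,1,0],"roll":-0.2,"fingers":0.785},{"slide":[0.5,1,0],"roll":-0.2,"fingers":0.785},{"slide":[0.5,1,0],"roll":-0.175,"fingers":0.785},{"slide":[0.5,1,0],"roll":0,"fingers":0.785},{"slide":[0.5,1,0],"roll":0,"fingers":0.785}]}}

```text
t: 3.9
tool_pos: [0.465, 0.0241, 0.2188]
orientation: [-2.105, 0.234, 2.104]
force: [0.4, -0.6, 0.0]
opening: 0.0831
```

Request:
{"fn": "play_rows", "kwargs": {"plan": [{"slide":[0.4,0.7,-0.5],"roll":0,"fingers":0.785},{"slide":[0.4,0.7,-0.5],"roll":0,"fingers":0.785},{"slide":[0.4,0.8,-0.5],"roll":0,"fingers":0.785},{"slide":[0,0,-0.5],"roll":0,"fingers":0.785},{"slide":[0,0,-0.5],"roll":0,"fingers":0.785},{"slide":[0,0,0],"roll":0,"fingers":0.785},{"slide":[0,0,0],"roll":0,"fingers":0.785},{"slide":[0,0,0],"roll":0,"fingers":0.785}]}}

```text
t: 4.9
tool_pos: [0.5011, 0.0887, 0.1446]
orientation: [-2.106, 0.234, 2.102]
force: [0.7, 0.5, 0.4]
opening: 0.0831
```

```bash
cat > look.py <<'E'
import sys
from h import *
from plant import robot
tag=sys.argv[1]
p=[.6054,.033,-.0468]
st=robot.read_state(); R=Ro.from_rotvec(st["orientation"]).as_matrix(); t=st["tool_pos"]
print(st["t"],t.round(4),"jaw deg",np.degrees(np.arctan2(*(-R[:2,1])[::-1])).round(2),"open",st["opening"],"F",st["force"].round(2),"tilt",R[:,0].round(3))
h=st["opening"]/2+.00875
for s in(1,-1): print("finger",(w2b(p,t+s*h*R[:,1])*1000).round(1))
cw=robot.get_calibration("wrist")
im=robot.read_camera("wrist"); cv2.imwrite(f"pics/w{tag}.png",im[:,:,::-1])
for n in("top","side"):
    im=robot.read_camera(n)[:,:,::-1]
    a,b=(160,100) if n=="top" else (225,90)
    cv2.imwrite(f"pics/{n}{tag}.png",cv2.resize(im[b:b+180,a:a+180],None,fx=3.3,fy=3.3,interpolation=cv2.INTER_CUBIC))
E
python3 look.py 1
```

```text
4.9 [0.5011 0.0887 0.1446] jaw deg 77.28 open 0.08308529283365179 F [0.69 0.51 0.41] tilt [ 0.002  0.    -1.   ]
finger [[-115.5    1.2]]
finger [[-98.  100.3]]
```

```bash
sleep 1
```

```text
(no output)
```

View pics/w1.png

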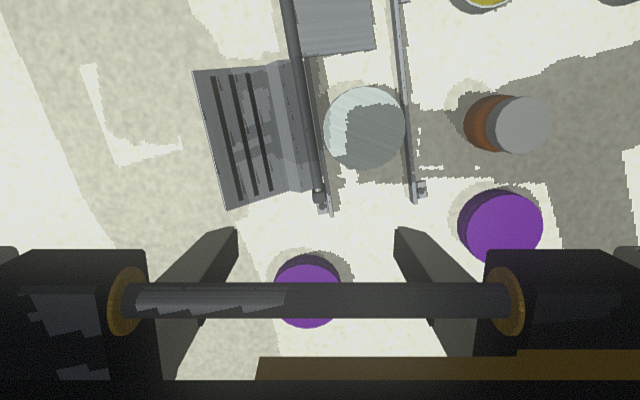

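View pics/side1.png

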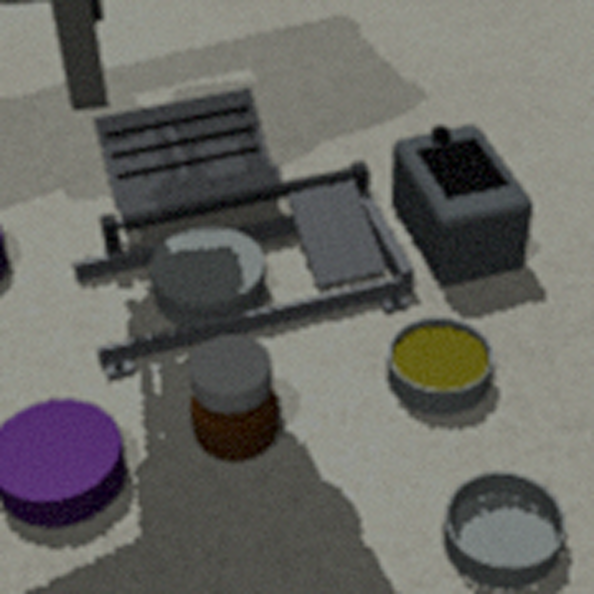

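```bash
cat >> h.py <<'E'
def wcal(robot,st):
    cw=robot.get_calibration("wrist"); T=np.eye(4); T[:3,:3]=Ro.from_rotvec(st["orientation"]).as_matrix(); T[:3,3]=st["tool_pos"]
    M=np.linalg.inv(T@cw["T_tool_cam"]); return dict(fx=cw["fx"],fy=cw["fy"],cx=cw["cx"],cy=cw["cy"],R=M[:3,:3],t=M[:3,3])
E
python3 - <<'E'
from h import *
from plant import robot
st=robot.read_state(); c=wcal(robot,st); p=[.6054,.033,-.0468]; ct=robot.get_calibration("top")
w=ray(c,(364,128),.024); print("tin",w,w2b(p,w)*1000)
for uv in((308,290),): w=ray(c,uv,.024); print("purple",w,w2b(p,w)*1000)
w=ray(ct,(201.4,309.5),.024); print("purple top",w2b(p,w)*1000)
y,z=flap(77,-18,.65)
P=[((-105,y,z),(227,211)),((0,y,z),(192,71))]
for X,uv in P:
    w=ray(c,uv,z/1000); print(X,w2b(p,w)*1000)
for uv in((326,215),(334,214),(413,203),(421,201)): print(uv,w2b(p,ray(c,uv,.014))*1000)
im=cv2.imread("pics/w1.png")[0:260,150:500]; cv2.imwrite("pics/w1c.png",cv2.resize(im,None,fx=2.2,fy=2.2,interpolation=cv2.INTER_CUBIC))
E
```

```text
tin [0.54338936 0.03685477 0.024     ] [[-62.12308448   0.94951388]]
purple [0.4052903 0.1170539 0.024    ] [[-203.82288583   74.60014863]]
purple top [[-210.04281708   75.32521794]]
(-105, np.float64(119.191807791526), np.float64(62.269844867792045)) [[-103.41780155  119.58962143]]
(0, np.float64(119.191807791526), np.float64(62.269844867792045)) [[  0.76585892 119.27654324]]
(326, 215) [[-135.76876629   45.43061263]]
(334, 214) [[-136.09381759   37.93412779]]
(413, 203) [[-138.19848398  -35.58559181]]
(421, 201) [[-137.5621273   -43.04205799]]
```

```bash
sleep 1
```

```text
(no output)
```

View pics/w1c.png

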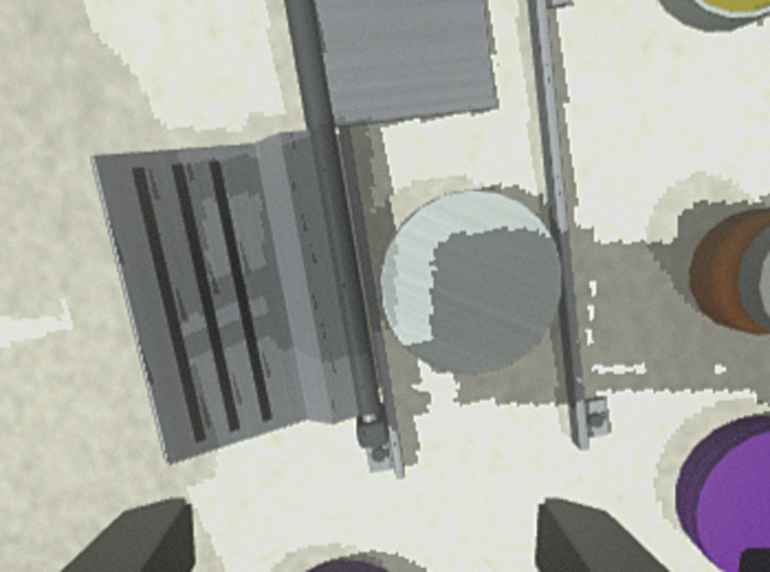

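The wrist view agrees with the shifted bay pose to about 1–2 mm. I now press down in stages.

Request:
{"fn": "play_rows", "kwargs": {"plan": [{"slide":[0,0,-0.5],"roll":0,"fingers":0.785},{"slide":[0,0,-0.5],"roll":0,"fingers":0.785},{"slide":[0,0,-0.5],"roll":0,"fingers":0.785},{"slide":[0,0,-0.5],"roll":0,"fingers":0.785},{"slide":[0,0,-0.5],"roll":0,"fingers":0.785},{"slide":[0,0,-0.2],"roll":0,"fingers":0.785},{"slide":[0,0,-0.2],"roll":0,"fingers":0.785},{"slide":[0,0,-0.2],"roll":0,"fingers":0.785},{"slide":[0,0,-0.2],"roll":0,"fingers":0.785},{"slide":[0,0,-0.2],"roll":0,"fingers":0.785},{"slide":[0,0,-0.2],"roll":0,"fingers":0.785},{"slide":[0,0,0],"roll":0,"fingers":0.785},{"slide":[0,0,0],"roll":0,"fingers":0.785}]}}

```text
t: 6.68
tool_pos: [0.5007, 0.089, 0.0329]
orientation: [-2.105, 0.234, 2.104]
force: [0.0, -0.1, 2.7]
opening: 0.0829
```

```bash
python3 look.py 2
```

```text
6.675 [0.5007 0.089  0.0329] jaw deg 77.32 open 0.08287208142415746 F [ 0.02 -0.12  2.68] tilt [ 0. -0. -1.]
finger [[-115.9    1.6]]
finger [[-98.4 100.4]]
```

```bash
sleep 1
```

```text
(no output)
```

View pics/w2.png

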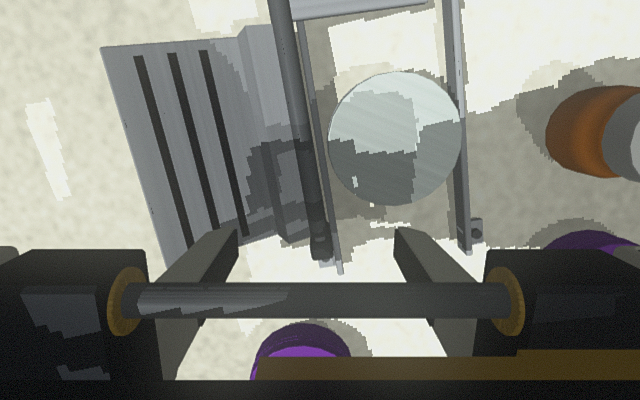

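View pics/side2.png

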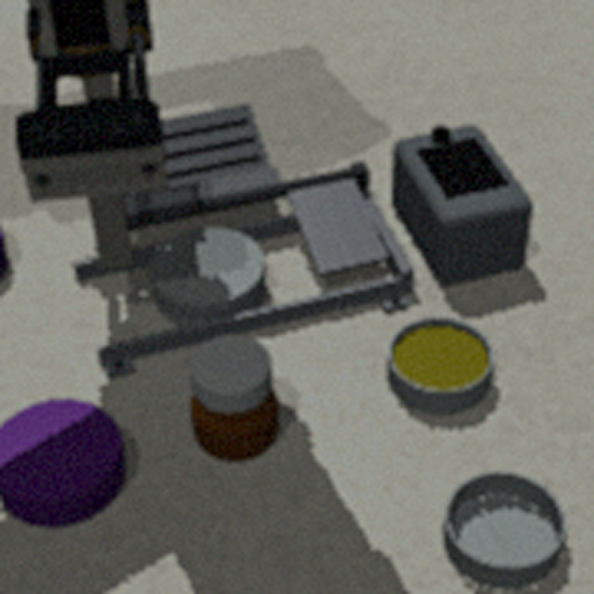

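Request:
{"fn": "play_rows", "kwargs": {"plan": [{"slide":[0,0,-0.2],"roll":0,"fingers":0.785},{"slide":[0,0,-0.2],"roll":0,"fingers":0.785},{"slide":[0,0,-0.2],"roll":0,"fingers":0.785},{"slide":[0,0,-0.12],"roll":0,"fingers":0.785},{"slide":[0,0,0],"roll":0,"fingers":0.785},{"slide":[0,0,0],"roll":0,"fingers":0.785},{"slide":[0,0,0],"roll":0,"fingers":0.785},{"slide":[0,0,0],"roll":0,"fingers":0.785}]}}

```text
t: 7.82
tool_pos: [0.5009, 0.0881, 0.0111]
orientation: [-2.105, 0.235, 2.104]
force: [-1.3, -5.6, 7.8]
opening: 0.0831
```

```bash
python3 look.py 3
```

```text
7.825 [0.5009 0.0881 0.0111] jaw deg 77.31 open 0.08314551162505063 F [-1.29 -5.59  7.77] tilt [ 0.    -0.001 -1.   ]
finger [[-115.8    0.6]]
finger [[-98.3  99.8]]
```

```bash
sleep 1
```

```text
(no output)
```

View pics/w3.png

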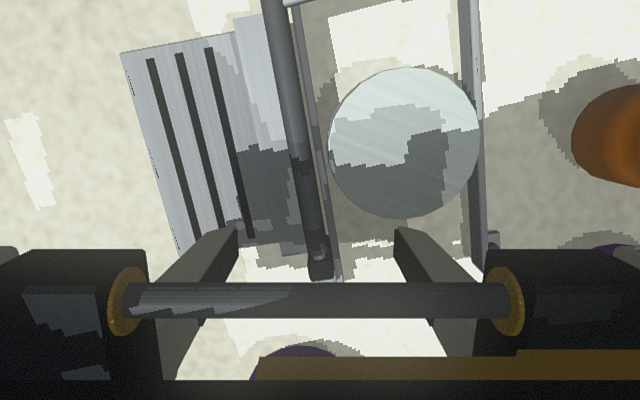

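View pics/side3.png

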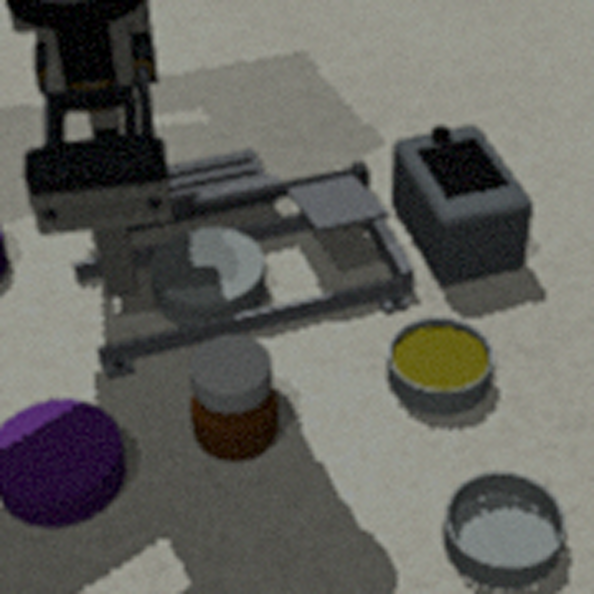

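The flap is fully up with the paddle level at z ≈ 11 mm and 7.8 N on it. I now push along bay +x.

Request:
{"fn": "play_rows", "kwargs": {"plan": [{"slide":[0.1,-0.005,0],"roll":0,"fingers":0.785},{"slide":[0.15,-0.007,0],"roll":0,"fingers":0.785},{"slide":[0.15,-0.007,0],"roll":0,"fingers":0.785},{"slide":[0.15,-0.007,0],"roll":0,"fingers":0.785},{"slide":[0.15,-0.007,0],"roll":0,"fingers":0.785},{"slide":[0.15,-0.007,0],"roll":0,"fingers":0.785},{"slide":[0.15,-0.007,0],"roll":0,"fingers":0.785},{"slide":[0.15,-0.007,0],"roll":0,"fingers":0.785},{"slide":[0.1,-0.005,0],"roll":0,"fingers":0.785},{"slide":[0,0,0],"roll":0,"fingers":0.785},{"slide":[0,0,0],"roll":0,"fingers":0.785}]}}

```text
t: 9.35
tool_pos: [0.537, 0.0876, 0.0102]
orientation: [-2.102, 0.234, 2.107]
force: [-3.3, 0.4, 6.0]
opening: 0.0833
```

```bash
python3 look.py 4
```

```text
9.35 [0.537  0.0876 0.0102] jaw deg 77.33 open 0.08333947509403693 F [-3.3   0.43  6.02] tilt [-0.002  0.    -1.   ]
finger [[-79.6   1.6]]
finger [[-62.2 101. ]]
```

```bash
sleep 1
```

```text
(no output)
```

View pics/w4.png

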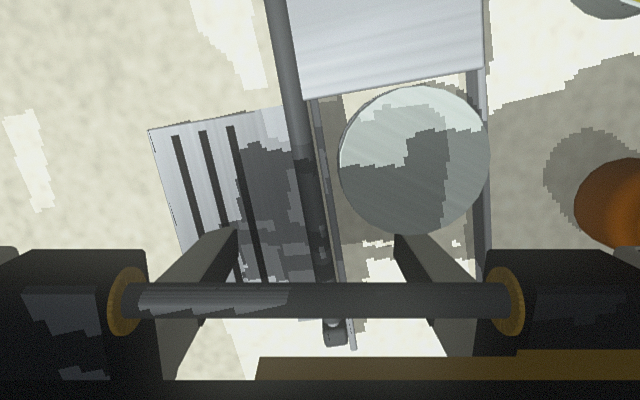

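View pics/side4.png

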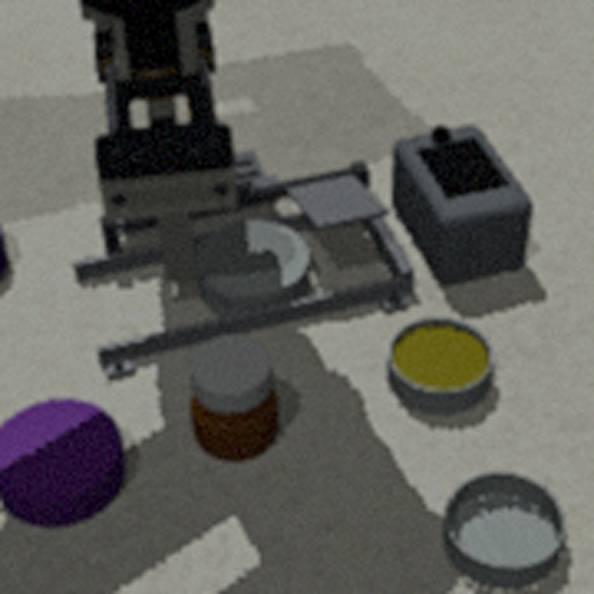

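```bash
python3 - <<'E'
from h import *
from plant import robot
st=robot.read_state(); c=wcal(robot,st); p=[.6054,.033,-.0468]
print(w2b(p,ray(c,(414,160),.024))*1000, w2b(p,ray(robot.get_calibration("side"),(225+256/3.3,90+256/3.3),.024))*1000)
E
```

```text
[[-33.25541422  -1.81059208]] [[-32.67576943  -3.97362208]]
```

Request:
{"fn": "play_rows", "kwargs": {"plan": [{"slide":[0.1,-0.005,0],"roll":0,"fingers":0.785},{"slide":[0.15,-0.007,0],"roll":0,"fingers":0.785},{"slide":[0.15,-0.007,0],"roll":0,"fingers":0.785},{"slide":[0.15,-0.007,0],"roll":0,"fingers":0.785},{"slide":[0.15,-0.007,0],"roll":0,"fingers":0.785},{"slide":[0.15,-0.007,0],"roll":0,"fingers":0.785},{"slide":[0.15,-0.007,0],"roll":0,"fingers":0.785},{"slide":[0.15,-0.007,0],"roll":0,"fingers":0.785},{"slide":[0.15,-0.007,0],"roll":0,"fingers":0.785},{"slide":[0.1,-0.005,0],"roll":0,"fingers":0.785},{"slide":[0,0,0],"roll":0,"fingers":0.785},{"slide":[0,0,0],"roll":0,"fingers":0.785}]}}

```text
t: 11.0
tool_pos: [0.5789, 0.0856, 0.0101]
orientation: [-2.102, 0.233, 2.107]
force: [-3.4, 1.9, 4.5]
opening: 0.083
```

```bash
python3 look.py 5
```

```text
11.0 [0.5789 0.0856 0.0101] jaw deg 77.33 open 0.08296042920843955 F [-3.45  1.89  4.51] tilt [-0.002  0.    -1.   ]
finger [[-37.6   1.9]]
finger [[-20.2 100.8]]
```

```bash
sleep 1
```

```text
(no output)
```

View pics/w5.png

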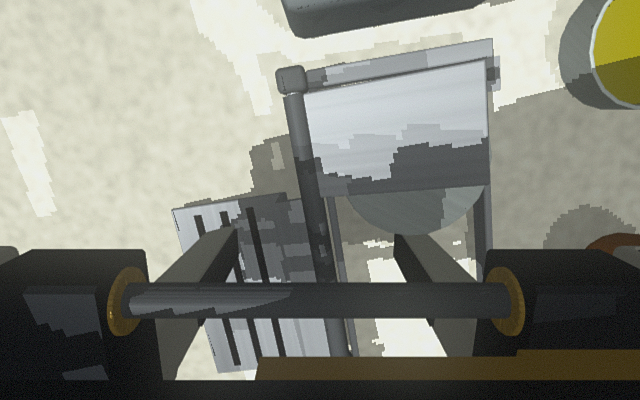

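View pics/side5.png

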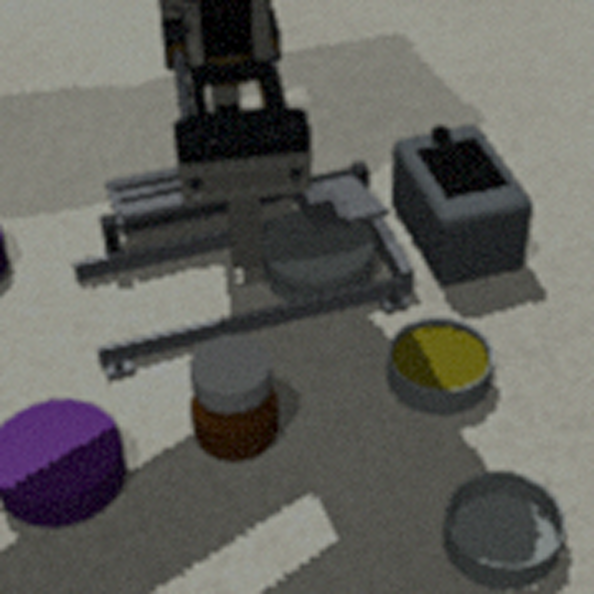

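The tin is about 3–8 mm short of home. I creep the rest and watch the push force, which is about -3.4 N in x now.

Request:
{"fn": "play_rows", "kwargs": {"plan": [{"slide":[0.04,-0.002,0],"roll":0,"fingers":0.785},{"slide":[0.04,-0.002,0],"roll":0,"fingers":0.785},{"slide":[0.04,-0.002,0],"roll":0,"fingers":0.785},{"slide":[0,0,0],"roll":0,"fingers":0.785}]}}

```text
t: 11.65
tool_pos: [0.5822, 0.0855, 0.01]
orientation: [-2.101, 0.234, 2.108]
force: [-5.5, 0.7, 6.7]
opening: 0.083
```

Request:
{"fn": "play_rows", "kwargs": {"plan": [{"slide":[0.04,-0.002,0],"roll":0,"fingers":0.785},{"slide":[0.04,-0.002,0],"roll":0,"fingers":0.785},{"slide":[0,0,0],"roll":0,"fingers":0.785}]}}

```text
t: 12.02
tool_pos: [0.5846, 0.0854, 0.01]
orientation: [-2.101, 0.233, 2.108]
force: [-5.3, 1.0, 5.5]
opening: 0.0824
```

Request:
{"fn": "play_rows", "kwargs": {"plan": [{"slide":[0.04,-0.002,0],"roll":0,"fingers":0.785},{"slide":[0.04,-0.002,0],"roll":0,"fingers":0.785},{"slide":[0,0,0],"roll":0,"fingers":0.785}]}}

```text
t: 12.4
tool_pos: [0.5853, 0.0853, 0.0099]
orientation: [-2.097, 0.234, 2.112]
force: [-12.9, 0.1, 13.0]
opening: 0.0829
```

```bash
python3 look.py 6; python3 - <<'E'
import cv2
im=cv2.imread("pics/w6.png")[20:260,170:520]; cv2.imwrite("pics/w6c.png",cv2.resize(im,None,fx=2.2,fy=2.2))
E
```

```text
12.4 [0.5853 0.0853 0.0099] jaw deg 77.31 open 0.08291971147487806 F [-12.93   0.12  13.05] tilt [-0.007  0.    -1.   ]
finger [[-31.3   1.9]]
finger [[-13.8 100.8]]
```

```bash
sleep 1
```

```text
(no output)
```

View pics/w6c.png

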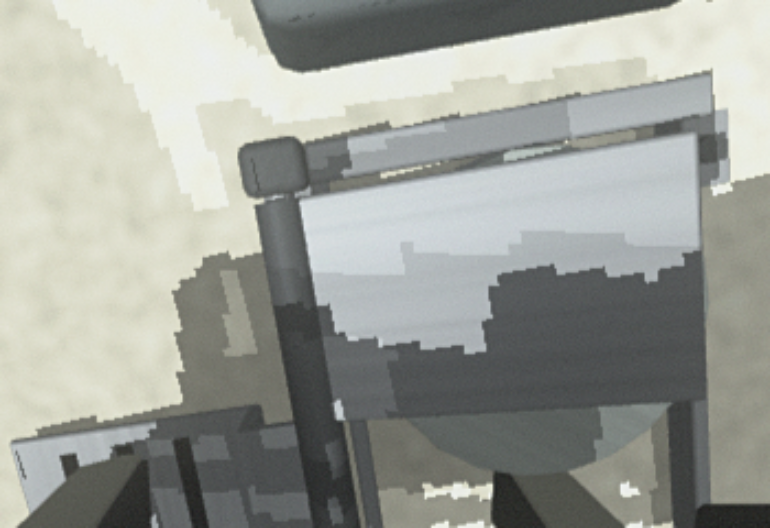

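View pics/side6.png

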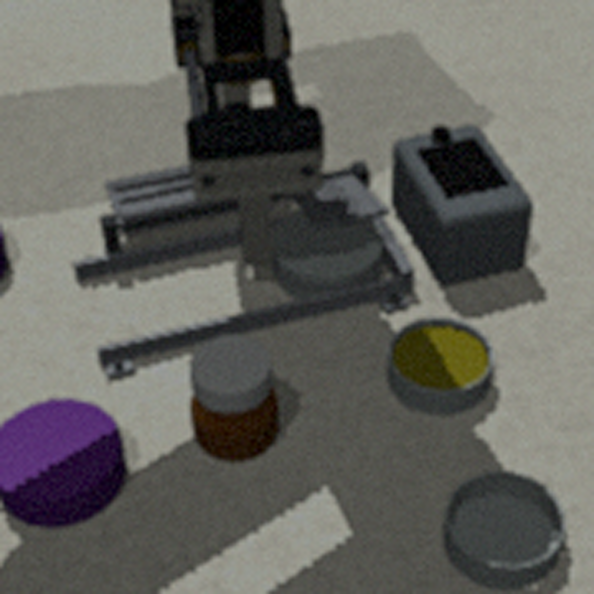

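Fx rose to -12.9 N and stopped the advance at the predicted pusher position (-31 mm), so the tin is home and the flap is still up. I hold, back off horizontally, then rise slowly.

Request:
{"fn": "play_rows", "kwargs": {"plan": [{"slide":[0,0,0],"roll":0,"fingers":0.785},{"slide":[0,0,0],"roll":0,"fingers":0.785},{"slide":[-0.1,0.005,0],"roll":0,"fingers":0.785},{"slide":[-0.2,0.01,0],"roll":0,"fingers":0.785},{"slide":[-0.2,0.01,0],"roll":0,"fingers":0.785},{"slide":[-0.2,0.01,0],"roll":0,"fingers":0.785},{"slide":[-0.2,0.01,0],"roll":0,"fingers":0.785},{"slide":[0,0,0],"roll":0,"fingers":0.785}]}}

```text
t: 13.55
tool_pos: [0.5619, 0.0862, 0.0115]
orientation: [-2.106, 0.234, 2.102]
force: [2.0, 0.3, 4.5]
opening: 0.0828
```

Request:
{"fn": "play_rows", "kwargs": {"plan": [{"slide":[0,0,0.1],"roll":0,"fingers":0.785},{"slide":[0,0,0.15],"roll":0,"fingers":0.785},{"slide":[0,0,0.15],"roll":0,"fingers":0.785},{"slide":[0,0,0.15],"roll":0,"fingers":0.785},{"slide":[0,0,0.15],"roll":0,"fingers":0.785},{"slide":[0,0,0.15],"roll":0,"fingers":0.785},{"slide":[0,0,0.2],"roll":0,"fingers":0.785},{"slide":[0,0,0.2],"roll":0,"fingers":0.785},{"slide":[0,0,0.3],"roll":0,"fingers":0.785},{"slide":[0,0,0.4],"roll":0,"fingers":0.785},{"slide":[0,0,0.5],"roll":0,"fingers":0.785},{"slide":[0,0,0.6],"roll":0,"fingers":0.785},{"slide":[-0.5,0,0.6],"roll":0,"fingers":0.785},{"slide":[-1,0,0.6],"roll":0,"fingers":0.785},{"slide":[-1,0,0.4],"roll":0,"fingers":0.785},{"slide":[0,0,0],"roll":0,"fingers":0.785},{"slide":[0,0,0],"roll":0,"fingers":0.785}]}}

```text
t: 15.68
tool_pos: [0.4871, 0.0862, 0.1513]
orientation: [-2.106, 0.234, 2.103]
force: [-0.0, -0.1, 0.4]
opening: 0.0831
```

```bash
python3 look.py 7; python3 - <<'E'
import cv2
im=cv2.imread("pics/w7.png")[0:260,150:520]; cv2.imwrite("pics/w7c.png",cv2.resize(im,None,fx=2.1,fy=2.1))
E
```

```text
15.675 [0.4871 0.0862 0.1513] jaw deg 77.32 open 0.08309809090205021 F [-0.03 -0.13  0.36] tilt [ 0.002  0.    -1.   ]
finger [[-129.4   -1.9]]
finger [[-111.9   97.1]]
```

```bash
sleep 1
```

View pics/w7c.png

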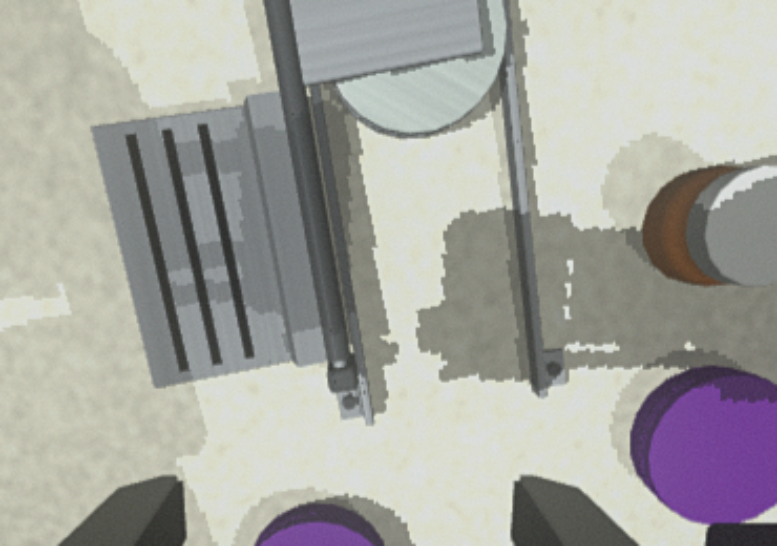

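View pics/side7.png

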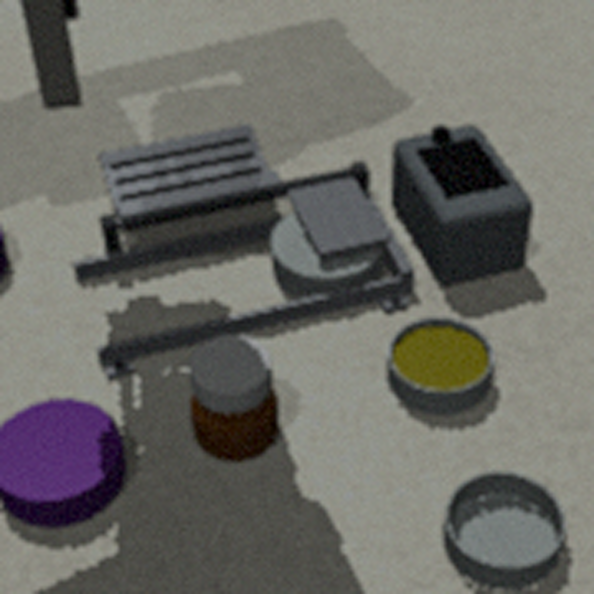

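View pics/top7.png

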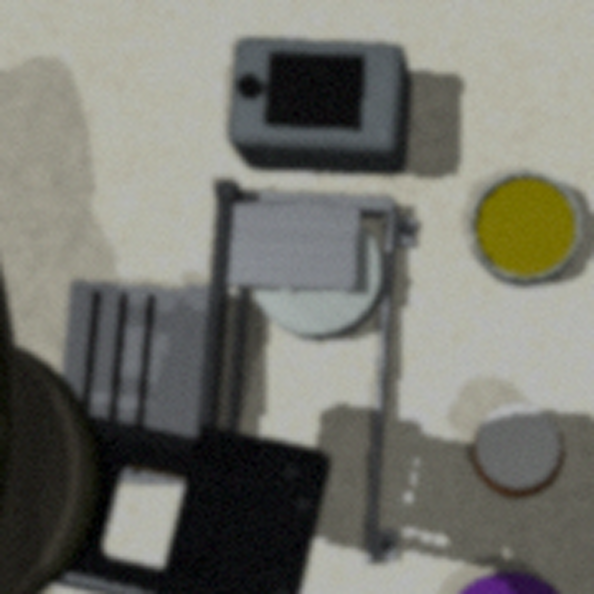

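```bash
python3 - <<'E'
from h import *
from plant import robot
st=robot.read_state(); c=wcal(robot,st); p=[.6054,.033,-.0468]
print("rear edge",w2b(p,ray(c,(150+415/2.1,136/2.1),.024))*1000)
print("paddle outer near corner z~50:",w2b(p,ray(c,(150+155/2.1,388/2.1),.050))*1000)
ct=robot.get_calibration("top"); print("top rear",w2b(p,ray(ct,(160+318/3.3,100+338/3.3),.022))*1000, "stop top front",w2b(p,ray(ct,(160+380/3.3,100+212/3.3),.020))*1000)
for uv in ((296,89),(306,72)): pass
E
```

```text
rear edge [[-23.86201656   3.00422718]]
paddle outer near corner z~50: [[-100.01837238  119.33086103]]
top rear [[-24.6030921   -5.11500221]] stop top front [[ 45.35963073 -33.7747442 ]]
```

The force stop says the tin is home. The rear edge reads -24 mm, against a nominal -23 mm. I take one clearer look at the gap to the stop before handing in.

Request:
{"fn": "play_rows", "kwargs": {"plan": [{"slide":[0.8,0,0.5],"roll":0,"fingers":0.785},{"slide":[0.8,-0.3,0.5],"roll":0,"fingers":0.785},{"slide":[0.8,-0.3,0],"roll":0,"fingers":0.785},{"slide":[0.6,-0.3,0],"roll":0,"fingers":0.785},{"slide":[0,0,0],"roll":0,"fingers":0.785},{"slide":[0,0,0],"roll":0,"fingers":0.785},{"slide":[0,0,0],"roll":0,"fingers":0.785}]}}

```text
t: 16.7
tool_pos: [0.5759, 0.0596, 0.1804]
orientation: [-2.104, 0.233, 2.105]
force: [-0.4, -0.8, 0.6]
opening: 0.0829
```

```bash
python3 look.py 8; python3 - <<'E'
import cv2
im=cv2.imread("pics/w8.png")[0:230,200:460]; cv2.imwrite("pics/w8c.png",cv2.resize(im,None,fx=2.6,fy=2.6,interpolation=cv2.INTER_CUBIC))
E
```

```text
16.7 [0.5759 0.0596 0.1804] jaw deg 77.34 open 0.082944959272289 F [-0.42 -0.76  0.55] tilt [-0.  0. -1.]
finger [[-39.4 -24.3]]
finger [[-22.   74.6]]
```

```bash
sleep 1
```

```text
(no output)
```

View pics/w8c.png

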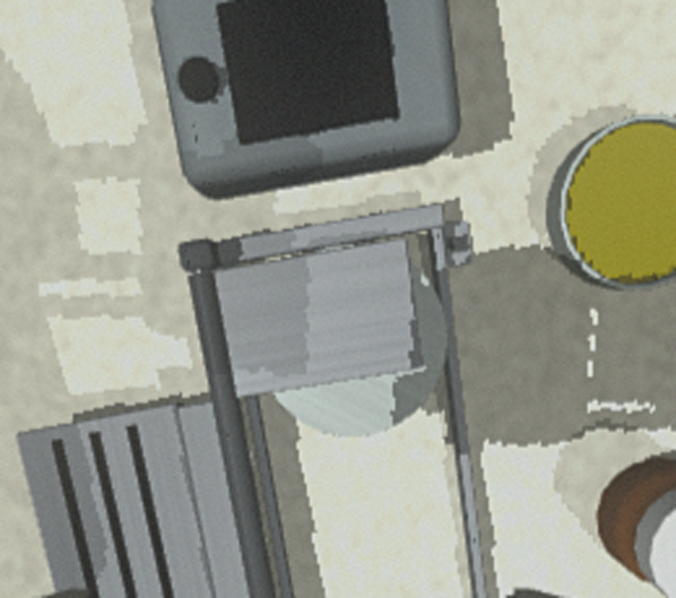

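```bash
python3 - <<'E'
from h import *
from plant import robot
st=robot.read_state(); c=wcal(robot,st); p=[.6054,.033,-.0468]
g=lambda u,v,z:w2b(p,ray(c,(200+u/2.6,v/2.6),z))[0]*1000
A=np.array([g(u,v,.024) for u,v in((283,403),(300,422),(325,434),(353,437),(380,432),(405,419),(428,390),(441,358),(446,325))])
s=least_squares(lambda q:np.hypot(*(A-q[:2]).T)-q[2],[10,0,35]); print("free fit",s.x,s.fun.round(1))
s=least_squares(lambda q:np.hypot(*(A-q[:2]).T)-35,[10,0]); print("r35",s.x,s.fun.round(1))
print("stop front top", [g(u,v,.020).round(1) for u,v in((245,262),(340,245),(410,233))],"stop back top",[g(u,v,.020).round(1) for u,v in((260,240),(440,206))])
print("head front corners z55",g(205,190,.055),g(455,138,.055))
print("rail inner R",g(440,258,.014),g(470,540,.014),"flap front z",g(243,397,.03))
E
```

```text
free fit [11.71849546 -2.10822673 33.93121108] [-0.8  0.3  0.5  0.3  0.2  0.2 -0.9 -0.7  1. ]
r35 [13.04006528 -1.75702588] [-1.5 -0.   0.4  0.5  0.5  0.4 -0.9 -1.   0.3]
stop front top [array([47.3, 31.2]), array([47.2, -3.7]), array([ 46.9, -29.2])] stop back top [array([53.9, 24.4]), array([ 54.2, -41. ])]
head front corners z55 [70.12599468 37.53682295] [ 71.71102164 -42.56817797]
rail inner R [ 36.47468929 -39.58101194] [-73.28201756 -37.0186731 ] flap front z [ 0.52119332 40.23723468]
```

The tin centre fits at bay x ≈ 12–13 mm (home is 12), and the stop measures 47.2 mm (nominal 47). The flap rests on the lid and the arm is clear, so I hand in.

```bash
python3 -c "
from plant import robot
print(robot.close_job())"
```

```text
the job is handed in; nothing more can be done
None
```

The tin was pushed home under the raised flap, the flap came down on its lid, and I handed the job in at about 17 s. No verdict was reported.

I pressed the paddle level with one fingertip at z ≈ 10–11 mm. With the other I pushed the tin along the channel until it stopped, when the wrist force in x rose to about -13 N. I held there briefly, drew straight back with the flap still up, then rose so the flap closed.

**Last checks**
- **Tin position:** its centre measured at bay x ≈ 11.7–13.0 mm, with home at 12 mm. It was about 2 mm off centre across the channel, which is within its play.
- **Back stop:** it measured 47.2 mm, against a nominal 47 mm.
- **Flap:** it is seen lying on the lid, but I had no direct measure of the pad's contact force.
- **Arm and bystanders:** the gripper hung clear of everything with wrist force near zero. The jar and other tins looked unmoved in the pictures; I did not measure them.

**Disagreements:** the first bay fit was about 3 mm off across the channel. I corrected it because the tin must lie between the rails, and the wrist camera confirmed this to about 1–2 mm. Single readings of the tin's rear edge gave -24 to -25 mm against a nominal -23 mm, which is within calibration error.

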